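# Prove the tray conveyor's mushroom stop: press to latch, twist to release

### The job

Test the emergency stop of the seedling-tray conveyor: press the mushroom button fully in and take the hand right off it so that it is seen to stay in by itself, then push one of its fins round clockwise (seen from above) until the latch lets go and the button pops back out, and leave it out. Use the fingertips, without pinching the fins, do not press the two flat buttons on the same box, and do not disturb the plant pot, climate meter and bottle standing around it.

Things in the scene. Friction and masses are not known exactly. Their poses are not given: they have to be found in the camera images.
- station: Grey control box fixed on the bench, 140 mm (x) by 210 mm (y), top face 60 mm above the bench. Origin at the centre of its underside, z up. The mushroom button's vertical axis is at x 0, y +40 mm; a fixed black collar round its stem has radius 26 mm, top 78 mm above the bench. Two small flat push buttons, 26 mm across, tops 18 mm above the box top, are at (x -36, y -64) and (x +30, y -64) mm.
- stop_top (a point): Middle of the top of the mushroom head, 122 mm above the bench when out, 114 when in; press straight down here. The head is a dome of radius 30 mm, 24 mm tall, flattish on top (radius 15 mm), with three fins round it at 120 degree steps, reaching 52 mm from the axis. z up, x points to fin a.
- fin_a (a point): Middle of the upright push face of fin a, 43 mm from the axis. The face is 27 mm long (25 to 52 mm from the axis) and 18 mm tall (9 mm above and below this point). This point is 103 mm above the bench when the button is out and 95 mm when it is in. It moves with the head.
- fin_b (a point): The same on fin b, 120 degrees anticlockwise from fin a.
- fin_c (a point): The same on fin c, 240 degrees anticlockwise from fin a.
- stop_push (a joint): How far the button is pressed, m: 0 = out, 0.008 = fully in. Over-centre latch: pressing takes up to about 9 N, past half-way it snaps in and stays in by itself when let go. It will not stay half-way.
- stop_twist (a joint): Twist of the head, rad: 0 = rest, grows as the head turns clockwise seen from above, stop at 1.1. A light return spring (about 0.04 N m at rest, 0.11 at the stop) turns it back to 0 when let go. With the button in, twisting beyond about 0.4 lifts the head on a cam (up to about 0.2 N m) and at about 0.7 to 0.85 the button pops out by itself, the head rising 8 mm.
- fin_faces: The three upright flat push faces, each on its fin's anticlockwise side seen from above, in a plane through the axis; origin on the axis at the head's underside, 98 mm above the bench when out. To twist, put closed fingertips in the gap beside a face, outside the dome, and push the face clockwise in an arc about the axis.
- fin_slopes: The fins' clockwise sides, sloping down like wedges and ending about 24 mm clockwise of the face; same origin. Squeezing a fin between two fingers, on face and slope at once, counts as pinching.
- flat_near (a joint): Travel of the flat push button at x -36 mm on the box, m: 0 = out, 0.005 = fully pressed. Leave alone.
- flat_far (a joint): The same for the flat push button at x +30 mm. Leave alone.
- tomato_pot: Loose black pot, 78 mm across and 76 mm tall, with a small tomato plant to about 200 mm above the bench, 45 mm round its axis. Origin at the centre of its underside. Leave alone.
- climate_meter: Loose upright climate meter, 72 mm wide, 24 mm thick, 100 mm tall on a 50 x 60 mm foot. Origin at the centre of its underside. Leave alone.
- feed_bottle: Loose white plastic bottle, 56 mm across, 130 mm tall. Origin at the centre of its underside. Leave alone.

How it is judged:
By the outcome, as a careful person would: the job done as asked, in the order asked, and still so for the second after the job is handed in, with the robot touching nothing.
It also fails if it takes over 54 s, if anything falls off the work surface, if the arm or the gripper's body presses on something with over 40 N, if the wrist force passes 120 N, or if a joint passes its speed limit or range.

### The arm

A 6-joint arm with a two-finger parallel gripper is mounted at the origin on the work surface. World frame = base frame: x ahead of the robot, y to its left, z up, the work surface at z = 0. Lengths are in m, angles in degrees, forces in N, time in s.
With the tool pointing down it reaches from about 0.4 to 0.825 m from the base axis. Payload 7 kg.
Tool frame: the origin (TCP) lies on the mounting face of the last link; the fingertips stand 178 mm ahead of it and the grasp point (between the pads) lies 159 mm ahead of it; z points along the fingers, y is the direction in which the jaws open and shut (so a half turn about z gives the same grasp; the last joint's range is limited). The gripper opens to 88 mm and grips with 3 to 60 N. Pads are 19 mm wide; open, the fingers measure 130 mm over their backs; the gripper's body (78 mm by 193 mm) begins 47 mm behind the grasp point.
Start: joints at [-54.712, 20.546, 0.682, 0, -70.136, -16.507], TCP at [0.217, -0.639, 0.405] pointing down, gripper open.
Joint ranges: [-176.03, 176.03], [-82.01, 121.73], [-58.28, 71.71], [-173.87, 95.51], [-174.79, -0.11], [-173.66, 173.66]. Speed limits (degrees/s): [136.94, 136.94, 172.46, 180, 180, 180].

### API

Orientations are given as [roll, pitch, yaw] about the fixed x, y, z axes, in that order (R = Rz(yaw) Ry(pitch) Rx(roll)).
In Python, from plant import r gives the robot as it stands. The module is installed in compiled form; this text tells all that it offers.
- The arm moves only by the tool carry_out, never from a script. Its argument "plan" is a list of rows, each a list of 3 entries, a list of its own where there are three numbers: the shift along the tool's x, y, z in m, then the turn, a rotation vector about the tool's x, y, z in degrees, then the closure in counts, from 0 (fully open) to 255 (shut). In form: [[[x, y, z], [ax, ay, az], hand], ...]. A call has 1 to 12 rows; each row shifts and turns the commanded pose from where the row before left it, along the tool's axes as they then stand; what a row does not reach is not made up. A row lasts 1/12 s, in which the tool goes at most 41.7 mm and 7.16 degrees, less where a joint would pass 70% of its speed; a pose out of reach is approached as far as the arm can. A call is refused whole if a number of a shift passes 0.0417 or a number of a turn 7.16, either way. A call with a gripper value outside its range is refused whole. The fingers move at their own pace and stop on an object; "grip_force" is the grip in N (left out, the last holds). Time passes only in rows, so rows that do not move let the fingers close. It gives the time, the measured TCP pose, the force and the opening at its end, in the units of the state.
- r.get_state(): the state, without advancing time (a new reading comes with each control period).
- r.capture(name): name is "side" or "top"; returns the picture (420x560x3 uint8, red, green, blue); there is no depth.
- r.get_calibration(name): a dict with "K" (3x3 intrinsics, pixels), "rvec" (rotation vector, rad) and "tvec" (3), from world to camera coordinates, as OpenCV has them. Camera axes: x right, y down, z forward; pixel columns grow to the right and rows downward; lengths in m; the calibration is good to about 2 mm. A picture is of the moment at which its call begins. get_calibration takes no time and is no camera call.
- r.close_job(): hands the job in, once; it reports no verdict.
The state is a dict: "time_s": time; "joints": joint angles; "qd": joint speeds; "joint_torque": joint torques, N m; "tcp_pos": TCP position; "eef_rot": TCP orientation; "contact_force": force on the tool from outside, world axes, zero at the start; "moment": the same for the moment, N m; "gripper_width": finger opening in m.
Only numpy, scipy, OpenCV 4.12 (cv2) and the standard library are available. Lean on these libraries where they do the work, as an engineer would, in place of code of your own. Each camera call takes 0.05 s, during which the arm holds its last target. There are 200 camera calls.

## Working session

There is one attempt and no reset: what is moved stays moved. The work goes in short steps, Python scripts to look and compute and a tool call to move; the robot and the scene stay as the last step left them, time stands still between calls to the robot, and variables do not carry over. Pictures are saved under pics/ and viewed, about 8 in all and at most 12, crops included, and the job is handed in when it is done.

Besides the shell and the picture viewer there is one more tool, called after ">>>" by a JSON object that holds its "fn" and its "kwargs", one argument or row to a line. carry_out: Moves the arm, as the interface text tells. Its arguments: {"type":"object","properties":{"plan":{"type":"array","items":{"type":"array"}},"grip_force":{"type":"number"}},"required":["plan"]}

```bash
mkdir -p pics
python3 - <<'E'
from plant import r
import cv2,numpy as np
for n in("top","side"):
    im=r.capture(n);cv2.imwrite(f"pics/{n}0.png",im[:,:,::-1])
    c=r.get_calibration(n);R=cv2.Rodrigues(np.array(c["rvec"]))[0]
    print(n,np.round(c["K"],1).tolist(),(-R.T@np.array(c["tvec"]).ravel()).round(3),R.round(3).tolist())
s=r.get_state();print({k:np.round(v,3).tolist() for k,v in s.items()})
E
```

```text
top [[531.7, 0.0, 276.6], [0.0, 531.7, 207.9], [0.0, 0.0, 1.0]] [0.481 0.042 1.299] [[0.017, -1.0, -0.014], [-0.996, -0.016, -0.093], [0.093, 0.016, -0.996]]
side [[439.9, 0.0, 279.4], [0.0, 439.9, 212.8], [0.0, 0.0, 1.0]] [ 0.426 -0.672  0.569] [[0.96, -0.279, -0.021], [-0.165, -0.503, -0.848], [0.227, 0.818, -0.529]]
{'time_s': 0.1, 'joints': [-54.713, 20.588, 0.641, -0.019, -70.136, -16.507], 'qd': [-0.075, -0.17, 0.199, -0.012, -0.005, 0.033], 'joint_torque': [-0.001, -58.416, 29.376, 7.016, 0.01, -0.0], 'tcp_pos': [0.217, -0.639, 0.404], 'eef_rot': [179.915, -0.007, -161.227], 'contact_force': [-0.231, 0.572, 0.342], 'moment': [0.009, 0.054, -0.025], 'gripper_width': 0.088}
```

View pics/top0.png

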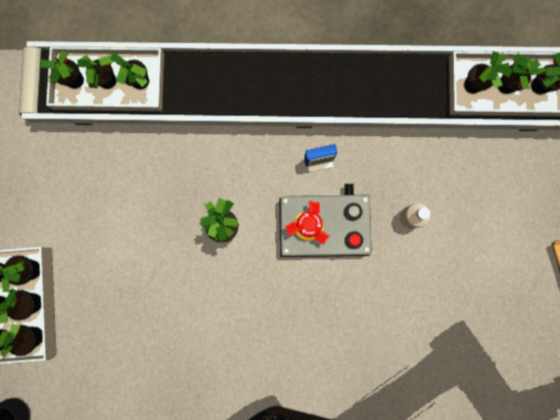

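View pics/side0.png

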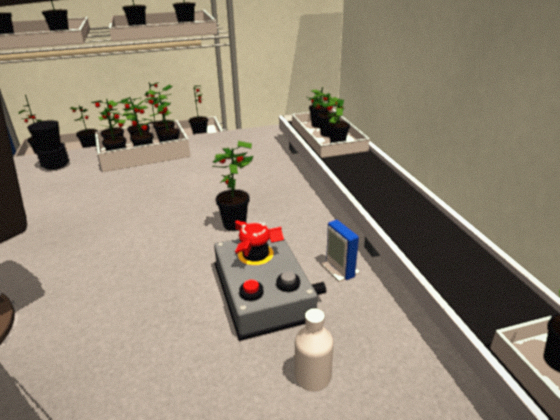

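The top view shows the box around (325,225), the red head around (310,224) with its fins, and the flat buttons at (353,211) and (354,240). The pot is at (220,222), the meter at (321,158) and the bottle at (419,215).

```bash
cat > h.py <<'E'
from plant import r
import cv2,numpy as np
def cam(n):
    c=r.get_calibration(n);return np.array(c["K"]),cv2.Rodrigues(np.array(c["rvec"]))[0],np.array(c["tvec"]).ravel()
def ray(n,uv,z):
    K,R,t=cam(n);uv=np.atleast_2d(np.array(uv,float))
    d=np.c_[uv,np.ones(len(uv))]@np.linalg.inv(K).T@R;o=-R.T@t
    return o+d*((z-o[2])/d[:,2])[:,None]
def red(im):
    h=cv2.cvtColor(im,cv2.COLOR_RGB2HSV)
    return (((h[...,0]<6)|(h[...,0]>174))&(h[...,1]>170)&(h[...,2]>90)).astype(np.uint8)
E
python3 - <<'E'
from h import *
im=cv2.imread("pics/top0.png")[:,:,::-1].copy()
m=red(im);cs,_=cv2.findContours(m,0,1)
for c in cs:
    if cv2.contourArea(c)<40: continue
    (x,y),_=cv2.minEnclosingCircle(c);print("red",cv2.contourArea(c),x,y,ray("top",(x,y),.105).round(4))
    if 280<x<335 and 190<y<250:
        P=ray("top",c[:,0],.105);ctr=ray("top",(x,y),.105)[0]
        q=P-ctr;a=np.degrees(np.arctan2(q[:,1],q[:,0]));o=np.argsort(a)
        print([(int(a[i]),int(1000*np.hypot(*q[i,:2]))) for i in o])
print("corners",ray("top",[(280,197),(369,196),(370,255),(281,255)],.06).round(4))
print("flat",ray("top",[(353,211.5),(354,240)],.078).round(4))
print("pot",ray("top",[(222,225)],.076).round(3),"bottle",ray("top",[(424,214)],.13).round(3),"meter",ray("top",[(306,153),(336,147)],.1).round(3))
crop=im[180:270,260:390];cv2.imwrite("pics/c0.png",cv2.resize(crop,None,fx=6,fy=6,interpolation=cv2.INTER_CUBIC)[:,:,::-1])
E
```

```text
red 100.0 354.5 239.5 [[ 0.5244 -0.115   0.105 ]]
red 690.0 308.9839782714844 224.4394989013672 [[ 0.5564 -0.0128  0.105 ]]
[(-179, 25), (-173, 23), (-168, 24), (-163, 24), (-158, 25), (-156, 35), (-155, 33), (-155, 38), (-153, 26), (-152, 39), (-150, 42), (-150, 32), (-149, 27), (-148, 43), (-148, 30), (-147, 46), (-144, 47), (-144, 50), (-142, 51), (-138, 51), (-137, 49), (-133, 49), (-131, 48), (-127, 48), (-124, 49), (-121, 31), (-120, 49), (-119, 28), (-119, 46), (-119, 33), (-118, 38), (-118, 43), (-118, 48), (-117, 35), (-117, 40), (-115, 27), (-111, 26), (-108, 23), (-107, 25), (-106, 18), (-104, 21), (-102, 25), (-102, 25), (-101, 16), (-96, 27), (-93, 15), (-86, 26), (-85, 15), (-82, 27), (-82, 27), (-78, 18), (-77, 27), (-76, 25), (-73, 28), (-72, 18), (-71, 25), (-68, 28), (-67, 26), (-62, 17), (-62, 27), (-60, 25), (-58, 28), (-56, 18), (-56, 26), (-52, 28), (-49, 26), (-48, 29), (-46, 18), (-42, 29), (-42, 26), (-42, 19), (-36, 29), (-35, 26), (-35, 34), (-34, 31), (-33, 39), (-33, 20), (-33, 36), (-32, 41), (-30, 43), (-29, 27), (-29, 45), (-27, 47), (-26, 49), (-25, 5
[... 388 characters left out ...]
38), (84, 27), (85, 33), (86, 40), (89, 29), (89, 31), (89, 42), (89, 44), (92, 49), (92, 47), (94, 51), (97, 51), (99, 52), (102, 50), (105, 50), (108, 49), (110, 50), (114, 31), (114, 48), (115, 29), (116, 34), (116, 49), (117, 37), (117, 27), (118, 50), (118, 45), (119, 40), (120, 48), (120, 25), (120, 43), (127, 25), (134, 24), (141, 24), (148, 25), (153, 24), (160, 25), (164, 24), (170, 24), (175, 23)]
corners [[ 0.6226  0.0538  0.06  ]
 [ 0.6282 -0.1543  0.06  ]
 [ 0.4908 -0.1568  0.06  ]
 [ 0.4872  0.0492  0.06  ]]
flat [[ 0.5896 -0.1148  0.078 ]
 [ 0.5242 -0.1174  0.078 ]]
pot [[0.554 0.186 0.076]] bottle [[ 0.582 -0.264  0.13 ]] meter [[ 0.72  -0.004  0.1  ]
 [ 0.735 -0.073  0.1  ]]
```

View pics/c0.png

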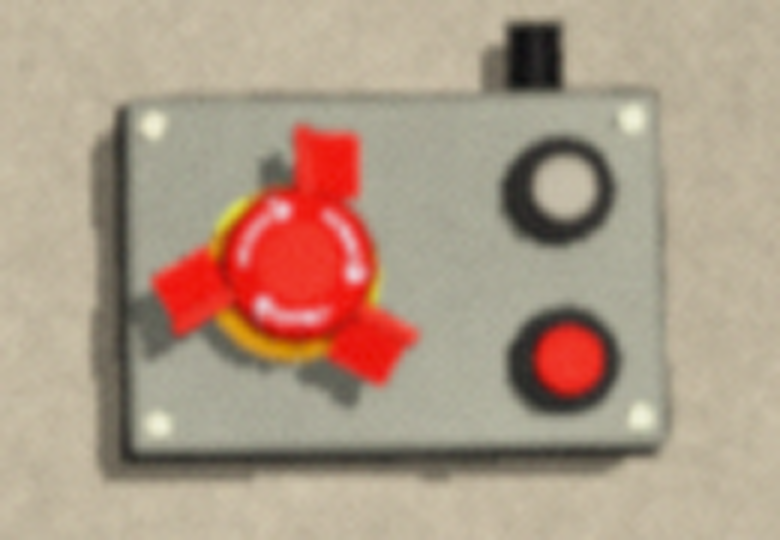

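The crop shows the upper fin's push face pointing world +x (about 0°). The button axis is at about (0.5565, -0.0125), and the box corners agree with that. I'll move above it with the fingers closed.

>>> {"fn": "carry_out", "kwargs": {
  "plan": [
    [[-0.0218,0.0202,0],[0,0,0],255],
    [[-0.0218,0.0202,0],[0,0,0],255],
    [[-0.0218,0.0202,0],[0,0,0],255],
    [[-0.0218,0.0202,0],[0,0,0],255],
    [[-0.0218,0.0202,0],[0,0,0],255],
    [[-0.0218,0.0202,0],[0,0,0],255],
    [[-0.0218,0.0202,0],[0,0,0],255],
    [[-0.0218,0.0202,0],[0,0,0],255],
    [[-0.0218,0.0202,0],[0,0,0],255],
    [[-0.0218,0.0202,0],[0,0,0],255],
    [[-0.0218,0.0202,0],[0,0,0],255],
    [[-0.0218,0.0202,0],[0,0,0],255]
  ],
  "grip_force": 20
}}

```text
time_s: 1.1
tcp_pos: [0.3872, -0.3239, 0.4045]
eef_rot: [180.0, -0.0, -161.2]
contact_force: [1.3, -0.6, 0.1]
gripper_width: 0.0132
```

>>> {"fn": "carry_out", "kwargs": {
  "plan": [
    [[-0.0218,0.0202,0],[0,0,0],255],
    [[-0.0218,0.0202,0],[0,0,0],255],
    [[-0.0218,0.0202,0],[0,0,0],255],
    [[-0.0218,0.0202,0],[0,0,0],255],
    [[-0.0218,0.0202,0],[0,0,0],255],
    [[-0.0218,0.0202,0],[0,0,0],255],
    [[-0.0218,0.0202,0],[0,0,0],255],
    [[-0.0218,0.0202,0],[0,0,0],255],
    [[-0.0218,0.0202,0],[0,0,0],255],
    [[-0.0218,0.0202,0],[0,0,0],255],
    [[-0.0218,0.0202,0],[0,0,0],255],
    [[-0.0218,0.0202,0],[0,0,0],255]
  ]
}}

```text
time_s: 2.1
tcp_pos: [0.5569, -0.0102, 0.4044]
eef_rot: [180.0, -0.0, -161.2]
contact_force: [0.1, -0.1, -0.4]
gripper_width: 0.0004
```

>>> {"fn": "carry_out", "kwargs": {
  "plan": [
    [[0,0,0],[0,0,-6.5],255],
    [[0,0,0],[0,0,-6.5],255],
    [[0,0,0],[0,0,-6.5],255],
    [[0,0,0],[0,0,-6.5],255],
    [[0,0,0],[0,0,-6.5],255],
    [[0,0,0],[0,0,-6.5],255],
    [[0,0,0],[0,0,-6.5],255],
    [[0,0,0],[0,0,-6.5],255],
    [[0,0,0],[0,0,-6.5],255],
    [[0,0,0],[0,0,-6.5],255],
    [[0,0,0],[0,0,-6.2],255],
    [[0,0,0],[0,0,0],255]
  ]
}}

```text
time_s: 3.1
tcp_pos: [0.5564, -0.0116, 0.4044]
eef_rot: [180.0, -0.0, -89.7]
contact_force: [-0.4, -0.1, 0.4]
gripper_width: 0.0007
```

>>> {"fn": "carry_out", "kwargs": {
  "plan": [
    [[0,0,0.024],[0,0,0],255],
    [[0,0,0.024],[0,0,0],255],
    [[0,0,0.024],[0,0,0],255],
    [[0,0,0.02],[0,0,0],255],
    [[0,0,0.003],[0,0,0],255],
    [[0,0,0.003],[0,0,0],255],
    [[0,0,0.003],[0,0,0],255],
    [[0,0,0.003],[0,0,0],255],
    [[0,0,0.002],[0,0,0],255],
    [[0,0,0.002],[0,0,0],255],
    [[0,0,0.001],[0,0,0],255],
    [[0,0,0],[0,0,0],255]
  ]
}}

```text
time_s: 4.1
tcp_pos: [0.5565, -0.0116, 0.2959]
eef_rot: [-180.0, 0.0, -90.0]
contact_force: [-0.2, -1.1, -0.7]
gripper_width: 0.0004
```

>>> {"fn": "carry_out", "kwargs": {
  "plan": [
    [[0,0,0.001],[0,0,0],255],
    [[0,0,0.001],[0,0,0],255],
    [[0,0,0.001],[0,0,0],255],
    [[0,0,0.001],[0,0,0],255],
    [[0,0,0],[0,0,0],255]
  ]
}}

```text
time_s: 4.52
tcp_pos: [0.5566, -0.0116, 0.2922]
eef_rot: [-180.0, -0.0, -90.0]
contact_force: [-1.4, 0.4, 5.9]
gripper_width: 0.0007
```

>>> {"fn": "carry_out", "kwargs": {
  "plan": [
    [[0,0,0.001],[0,0,0],255],
    [[0,0,0.001],[0,0,0],255],
    [[0,0,0],[0,0,0],255]
  ]
}}

```text
time_s: 4.77
tcp_pos: [0.5565, -0.0116, 0.2919]
eef_rot: [-179.9, -0.0, -90.0]
contact_force: [-7.7, 1.1, 19.1]
gripper_width: 0.0
```

It is against the hard stop. Now I'll lift right off and look.

>>> {"fn": "carry_out", "kwargs": {
  "plan": [
    [[0,0,-0.005],[0,0,0],255],
    [[0,0,-0.02],[0,0,0],255],
    [[0,0,-0.03],[0,0,0],255],
    [[0,0,-0.02],[0,0,0],255],
    [[-0.01,-0.025,0],[0,0,0],255],
    [[-0.012,-0.03,0],[0,0,0],255],
    [[0,0,0],[0,0,0],255],
    [[0,0,0],[0,0,0],255],
    [[0,0,0],[0,0,0],255],
    [[0,0,0],[0,0,0],255]
  ]
}}

```text
time_s: 5.6
tcp_pos: [0.611, 0.0101, 0.3643]
eef_rot: [180.0, -0.0, -90.0]
contact_force: [0.2, -0.2, 0.1]
gripper_width: 0.0004
```

Run:
```python
from h import *
im=r.capture("side");a=cv2.imread("pics/side0.png")[:,:,::-1]
f=lambda i:cv2.resize(i[170:330,190:360],None,fx=2.3,fy=2.3,interpolation=cv2.INTER_CUBIC)
cv2.imwrite("pics/c1.png",np.hstack([f(a),f(im)])[:,:,::-1])
```

```text
(no output)
```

View pics/c1.png

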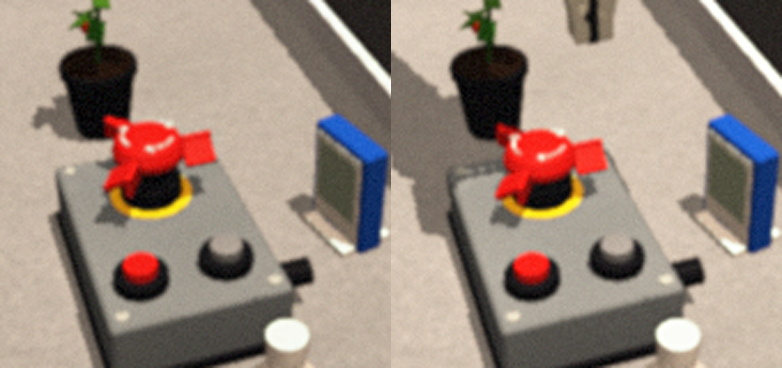

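Compared with the first image on the left, the head sits about 3 px lower with the hand clear, so it is latched in. I'll descend beside fin a's face.

>>> {"fn": "carry_out", "kwargs": {
  "plan": [
    [[0,0,0.02],[0,0,0],255],
    [[0,0,0.02],[0,0,0],255],
    [[0,0,0.02],[0,0,0],255],
    [[0,0,0.015],[0,0,0],255],
    [[0,0,0.01],[0,0,0],255],
    [[0,0,0.008],[0,0,0],255],
    [[0,0,0.007],[0,0,0],255],
    [[0,0,0],[0,0,0],255],
    [[0,0,0],[0,0,0],255]
  ]
}}

```text
time_s: 6.4
tcp_pos: [0.6117, 0.0104, 0.265]
eef_rot: [-180.0, -0.0, -90.0]
contact_force: [-0.1, -0.2, 0.4]
gripper_width: 0.0003
```

Run:
```python
from h import *
o=[]
for n,b in(("side",(170,330,190,360)),("top",(170,270,260,366))):
    im=r.capture(n)[b[0]:b[1],b[2]:b[3]];o.append(cv2.resize(im,(390,368),interpolation=cv2.INTER_CUBIC))
cv2.imwrite("pics/c2.png",np.hstack(o)[:,:,::-1])
```

```text
(no output)
```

View pics/c2.png

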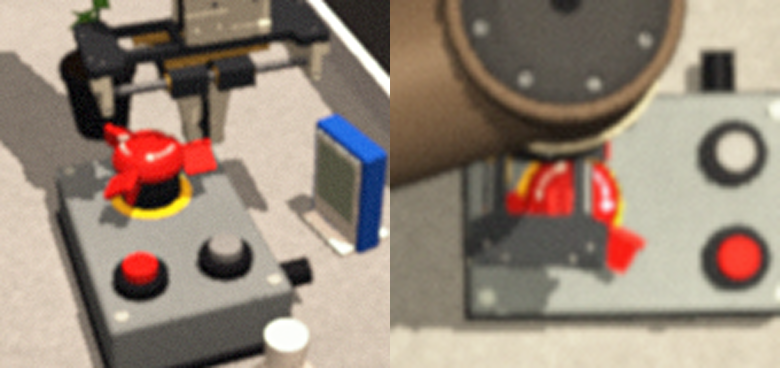

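The fingertips are beside fin a's face and the head is still in. I'll close the gap and then push along the arc.

>>> {"fn": "carry_out", "kwargs": {
  "plan": [
    [[0.004,0,0],[0,0,0],255],
    [[0.004,0,0],[0,0,0],255],
    [[0.003,0,0],[0,0,0],255],
    [[0.002,0,0],[0,0,0],255],
    [[0.0029,-0.0004,0],[0,0,3],255],
    [[0.0029,-0.0004,0],[0,0,3],255],
    [[0.0029,-0.0004,0],[0,0,3],255],
    [[0.0029,-0.0004,0],[0,0,3],255],
    [[0,0,0],[0,0,0],255]
  ]
}}

```text
time_s: 7.25
tcp_pos: [0.6124, -0.0147, 0.2649]
eef_rot: [-180.0, 0.0, -102.2]
contact_force: [-0.5, 2.0, 1.2]
gripper_width: 0.0008
```

>>> {"fn": "carry_out", "kwargs": {
  "plan": [
    [[0.0029,-0.0004,0],[0,0,3],255],
    [[0.0029,-0.0004,0],[0,0,3],255],
    [[0.0029,-0.0004,0],[0,0,3],255],
    [[0.0029,-0.0004,0],[0,0,3],255],
    [[0.0029,-0.0004,0],[0,0,3],255],
    [[0.0029,-0.0004,0],[0,0,3],255],
    [[0.0029,-0.0004,0],[0,0,3],255],
    [[0,0,0],[0,0,0],255]
  ]
}}

```text
time_s: 7.92
tcp_pos: [0.6084, -0.0338, 0.2656]
eef_rot: [-179.9, 0.1, -123.0]
contact_force: [2.8, 3.4, 3.3]
gripper_width: 0.0006
```

>>> {"fn": "carry_out", "kwargs": {
  "plan": [
    [[0.0029,-0.0004,0],[0,0,3],255],
    [[0.0029,-0.0004,0],[0,0,3],255],
    [[0.0029,-0.0004,0],[0,0,3],255],
    [[0.0029,-0.0004,0],[0,0,3],255],
    [[0.0029,-0.0004,0],[0,0,3],255],
    [[0,0,0],[0,0,0],255]
  ]
}}

```text
time_s: 8.42
tcp_pos: [0.6003, -0.0468, 0.265]
eef_rot: [-180.0, 0.1, -138.0]
contact_force: [1.7, 1.5, 1.2]
gripper_width: 0.0005
```

Run:
```python
from h import *
o=[]
for n,b in(("side",(170,330,190,360)),("top",(170,270,260,366))):
    im=r.capture(n)[b[0]:b[1],b[2]:b[3]];o.append(cv2.resize(im,(390,368),interpolation=cv2.INTER_CUBIC))
cv2.imwrite("pics/c3.png",np.hstack(o)[:,:,::-1])
```

```text
(no output)
```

View pics/c3.png

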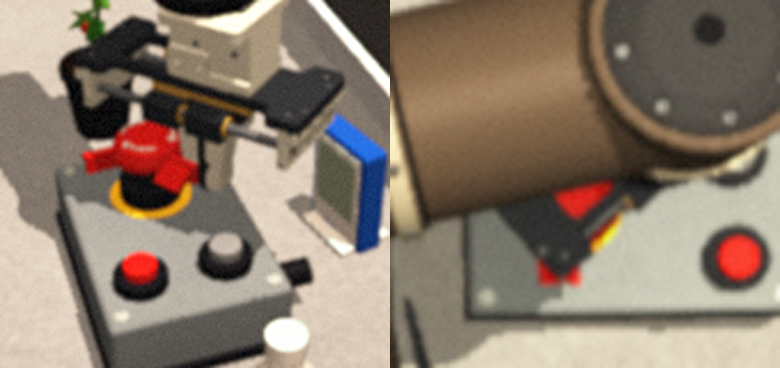

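The force has dropped and the dome top is back at its "out" row (about 122 in the crop), so the latch seems to have released. I'll push a little further to be sure, then reverse along the arc so the head returns gently.

>>> {"fn": "carry_out", "kwargs": {
  "plan": [
    [[0.0029,-0.0004,0],[0,0,3],255],
    [[0.0029,-0.0004,0],[0,0,3],255],
    [[0,0,0],[0,0,0],255]
  ]
}}

```text
time_s: 8.77
tcp_pos: [0.5965, -0.0509, 0.265]
eef_rot: [-180.0, 0.1, -144.0]
contact_force: [2.8, 2.0, 1.7]
gripper_width: 0.0001
```

>>> {"fn": "carry_out", "kwargs": {
  "plan": [
    [[-0.0057,0.0013,0],[0,0,-6],255],
    [[-0.0057,0.0013,0],[0,0,-6],255],
    [[-0.0057,0.0013,0],[0,0,-6],255],
    [[-0.0057,0.0013,0],[0,0,-6],255],
    [[-0.0057,0.0013,0],[0,0,-6],255],
    [[-0.0057,0.0013,0],[0,0,-6],255],
    [[-0.0057,0.0013,0],[0,0,-6],255],
    [[-0.0057,0.0013,0],[0,0,-6],255],
    [[-0.0057,0.0013,0],[0,0,-6],255],
    [[-0.006,0,0],[0,0,0],255],
    [[-0.007,0,0],[0,0,0],255],
    [[0,0,0],[0,0,0],255]
  ]
}}

```text
time_s: 9.77
tcp_pos: [0.6109, 0.0113, 0.2643]
eef_rot: [179.9, -0.0, -90.1]
contact_force: [-0.3, -0.6, 0.5]
gripper_width: 0.0006
```

>>> {"fn": "carry_out", "kwargs": {
  "plan": [
    [[0,0,-0.015],[0,0,0],255],
    [[0,0,-0.03],[0,0,0],255],
    [[0,0,-0.03],[0,0,0],255],
    [[0,0,-0.03],[0,0,0],255],
    [[0,0,-0.03],[0,0,0],255],
    [[0.025,0,0],[0,0,0],255],
    [[0.03,0,0],[0,0,0],255],
    [[0.03,0,0],[0,0,0],255],
    [[0.03,0,0],[0,0,0],255],
    [[0.03,0,0],[0,0,0],255],
    [[0.03,0,0],[0,0,0],255],
    [[0,0,0],[0,0,0],255]
  ]
}}

```text
time_s: 10.77
tcp_pos: [0.6104, -0.1688, 0.3992]
eef_rot: [179.9, -0.0, -90.3]
contact_force: [0.4, 0.7, 0.5]
gripper_width: 0.0005
```

Run:
```python
from h import *
im=r.capture("side");a=cv2.imread("pics/side0.png")[:,:,::-1]
f=lambda i:cv2.resize(i[170:330,190:360],None,fx=2.3,fy=2.3,interpolation=cv2.INTER_CUBIC)
cv2.imwrite("pics/c4.png",np.hstack([f(a),f(im)])[:,:,::-1])
t=r.capture("top");cv2.imwrite("pics/t4.png",t[:,:,::-1])
```

```text
(no output)
```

View pics/c4.png

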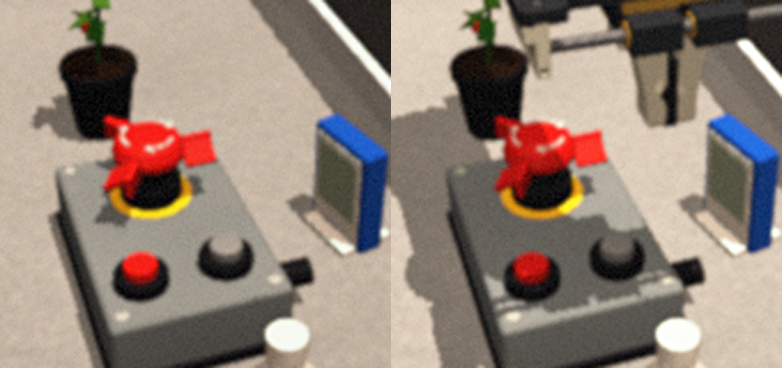

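View pics/t4.png

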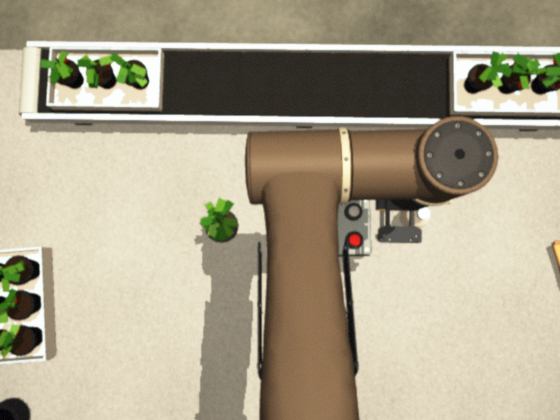

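The head is back out and at rest, matching the first picture. The pot, meter, bottle and flat buttons have not moved, and the hand is clear.

```bash
python3 -c "
from plant import r
print(r.close_job())"
```

```text
the job is handed in; nothing more can be done
None
```

The emergency stop passed the test, and I handed the job in at about 11 s of the 54 s allowed.

- **Press:** I pressed the mushroom button with closed fingertips until it hit its stop, at about 19 N. With the hand lifted right off, the side picture showed the head about 3 px lower than at the start, so it stayed in by itself.
- **Release:** I pushed fin a clockwise along an arc to about 54°. The push force dropped from about 5 N to 2 N by 48°, and the head rose. I then reversed along the arc so the head turned back gently, and lifted clear.
- **Last checks:** In the final side picture the button is out, with the fins where they started. The flat buttons, pot, meter and bottle look unmoved, and the contact force is near zero. In the final top picture the arm hides the mushroom button and the meter, so those two were confirmed from the side view only. No checks failed or disagreed.

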